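# Set out bottles and crucible between timer and tile

## Robot

A 6-joint arm with a two-finger parallel gripper is mounted at the origin on the work surface; the furniture and walls round the work are solid. World frame = base frame: x ahead of the robot, y to its left, z up, the work surface at z = 0. Lengths are in m, angles in rad, forces in N, time in s.
With the tool pointing down it reaches from about 0.275 to 0.975 m from the base axis. Payload 8.4 kg.
Tool frame: the origin (TCP) lies midway between the tips of the shut fingers; the grasp point (between the pads) lies behind it (grip_depth is the z of the grasp point in the tool frame, in m); z points along the fingers, y is the line along which they close (so a half turn about z gives the same grasp; the last joint's range is limited). The gripper opens to 92 mm and grips with 3 to 60 N. Pads are 20 mm wide; open, the fingers measure 128 mm over their backs; the gripper's body (75 mm by 189 mm) begins 69 mm behind the grasp point.
Start: joints at [1.165, 0.353, 1.633, -0, 1.155, -0.002], TCP at [0.246, 0.575, 0.215] pointing down, gripper open.
Joint ranges: [-2.63, 2.63], [-0.92, 2.1], [0.06, 2.66], [-1.3, 4.44], [0, 2.69], [-3.02, 3.02]. Speed limits (rad/s): [2.22, 2.22, 2.79, 3.14, 3.14, 3.14].

## Interface

Orientations are given as a unit quaternion [x, y, z, w].
In Python, from cell import * gives the robot as it stands. The module is installed in compiled form; this text tells all that it offers. Calls block until the motion is done:
- move_to(position, orientation): joint-space move of the TCP to a pose.
- move_straight(position, orientation=None, max_speed=0.15, contact_N=None): straight line of the TCP; orientation=None keeps the orientation; max_speed is the mean speed in m/s. With contact_N (N) it stops when the force on the tool has changed by that much, and returns True; else False.
- set_joints(angles): joint-space move.
- command_gripper(opening, grasp_force=None): opening from 0.0 (shut) to 1.0 (fully open); grasp_force is the grip in N (None keeps the last); returns when the fingers have stopped.
- wait(seconds).
- ik(position, orientation): joint angles nearest the present ones, or None.
- read_state(): the state.
- get_image(name): name is "side" or "top" or "wrist"; returns a dict with "image" (400x640x3 uint8, red, green, blue), "z_map" (400x640 float32, m along the optical axis (not along the pixel's ray), 0 where there is no reading), "K" (3x3 intrinsics, pixels), "R" (3x3) and "t" (3): a world point X has camera coordinates R X + t. Camera axes: x right, y down, z forward; pixel columns grow to the right and rows downward; lengths in m; the calibration is good to about 2 mm. A picture is of the moment at which its call begins.
A pose or a line that the arm cannot do raises Unreachable and nothing moves.
- hand_in(): hands the job in; it is judged then, once.
Trained networks look in the newest picture that a camera, given by its name, has taken for a name from the list of things; names that differ only in an ending like _2 or _b are one class to them, and where a whole thing is asked for, a point or a joint stands for the part that bears it (a point fixed in the world has none). Each returns a list of dicts, best first, with "conf" (0 to 1); they miss things now and then, are a little off and sometimes report something else, mostly with a low value. They report only what shows in the picture. A call takes as long as a camera call. They do not tell look-alikes from the thing itself.
- regions_of(label, camera): "region" (400x640 bool, what is visible of it) and "extent" ([left, top, right, bottom] in pixels, round what is visible of it).
The state is a dict: "clock": time; "joints": joint angles; "joint_vel": joint speeds; "joint_efforts": joint torques, N m; "ee_pos": TCP position; "tcp_rot": TCP orientation; "wrist_force": force on the tool from outside, world axes, zero at the start; "ft_torque": the same for the moment, N m; "grip_width": opening from 0.0 (shut) to 1.0 (fully open); "grip_force": force on a finger pad.
Only numpy, scipy, OpenCV 4.12 (cv2) and the standard library are available. Lean on these libraries where they do the work, as an engineer would, in place of code of your own. Each camera call takes 0.05 s, during which the arm holds its last target. There are 200 camera calls.

## Task

Set the bench out for a sampling run: of the three round cork mats in the row, stand the largest bottle on the mat next to the timer, the smallest bottle on the mat next to the white tile and the middle-sized bottle on the mat between them, and stand the crucible on the white tile. Centre each thing on its mat or tile and keep them all upright throughout. Leave the glass flask that stands among them upright where it is.

Things in the scene. Friction and masses are not known exactly. Their poses are not given: they have to be found in the camera images.
- bottle_large_c (a point): largest of the three brown screw-cap bottles, black cap: 112 mm high; round body 57 mm across up to about 85 mm, cap 42 mm across from 91 to 112 mm above the base; about 0.25 kg. Loose, upright. The point is on its axis, half-way up (56 mm above its base); z up
- bottle_medium_c (a point): middle-sized brown screw-cap bottle, blue cap: 72 mm high; round body 35 mm across up to about 54 mm, cap 26 mm across above; about 0.075 kg. Loose, upright. The point is on its axis, half-way up (36 mm above its base); z up
- bottle_small_c (a point): smallest brown screw-cap bottle, black cap: 58 mm high; round body 28 mm across up to about 43 mm, cap 21 mm across above; about 0.05 kg. Loose, upright. The point is on its axis, half-way up (29 mm above its base); z up
- crucible_c (a point): white porcelain crucible, an open cup 36 mm high, 44 mm across the rim and 28 mm at the foot, can be taken across the outside near the rim; about 0.045 kg. Loose, upright, mouth up. The point is on its axis, half-way up (18 mm above its base); z up
- flask_c (a point): clear glass volumetric flask, round bulb 45 mm across, thin neck, 158 mm high, standing loose among the things to be moved; it is not to be moved. The point is on its axis, 79 mm above its base; z up
- mat_left: round cork mat, 80 mm across, 5 mm thick, fixed; the left one (largest y) of the row of three. Origin: centre of its underside, on the worktop
- mat_mid: round cork mat, the same size, fixed; the middle one of the row. Origin: centre of its underside
- mat_right: round cork mat, the same size, fixed; the right one (smallest y) of the row. Origin: centre of its underside
- timer: white digital bench timer with a display and three keys, 62 x 66 mm, 18 mm high, fixed, at one end of the row of mats (left end or right end). Origin: centre of its underside
- tile: square white ceramic tile, 80 x 80 mm, 7 mm thick, fixed, at the other end of the row. Origin: centre of its underside
Mind the look-alikes: they are no part of the job. What is shaped like the part that bears bottle_large_c but blue or red is not meant.

How it is judged:
By the outcome, as a careful person would: the job done as asked, in the order asked, and still so for the second after the job is handed in, with the robot touching nothing.
It also fails if it takes over 120 s, if anything falls off the work surface, if the arm or the gripper's body presses on something with over 40 N, if the wrist force passes 120 N, or if a joint passes its speed limit or range.

## Working session

There is one attempt and no reset: what is moved stays moved. The work goes in short steps, each a Python script; the robot and the scene stay as the last script left them, time stands still between calls to the robot, and variables do not carry over. Pictures are saved under pics/ and viewed, at most 14 in all, crops included, and the job is handed in when it is done.

```bash
mkdir -p pics
cat > h.py <<'E'
from cell import *
import numpy as np, cv2
def save(im,n): cv2.imwrite('pics/'+n,cv2.cvtColor(im,cv2.COLOR_RGB2BGR))
def cloud(d):
    z=d['z_map'];K=d['K'];v,u=np.mgrid[:400,:640]
    P=np.stack([(u-K[0,2])/K[0,0]*z,(v-K[1,2])/K[1,1]*z,z],-1)
    W=(P-d['t'])@d['R']; W[z==0]=np.nan
    return W
E
python3 - <<'E'
from h import *
s=read_state();print(s['ee_pos'],s['tcp_rot'],s['clock'],[k for k in s]); print(globals().get('grip_depth'))
for c in ('top','side'):
    d=get_image(c);save(d['image'],c+'1.png');W=cloud(d)
    print(c,'cam',-d['R'].T@d['t'])
    for l in ['bottle_large_c','bottle_medium_c','bottle_small_c','crucible_c','flask_c','mat_left','mat_mid','mat_right','timer','tile']:
        for r in regions_of(l,c)[:5]:
            m=r['region'];p=W[m];p=p[~np.isnan(p[:,0])]
            print(l,round(r['conf'],2),r['extent'],len(p), np.round(np.median(p,0),3) if len(p) else '', np.round(np.percentile(p,[2,98],axis=0),3).tolist() if len(p) else '')
E
```

```text
[0.24536988 0.57428111 0.21384435] [ 2.00505482e-01  9.79692325e-01 -6.93244183e-04 -1.38561654e-04] 0.0 ['clock', 'joints', 'joint_vel', 'joint_efforts', 'ee_pos', 'tcp_rot', 'wrist_force', 'ft_torque', 'grip_force', 'grip_width']
-0.0187
top cam [0.47213402 0.04878269 1.10133721]
bottle_large_c 0.94 [258.9, 167.4, 286.0, 197.9] 531 [0.632 0.145 0.095] [[0.611, 0.122, 0.013], [0.66, 0.174, 0.115]]
bottle_large_c 0.88 [304.9, 190.2, 330.2, 214.0] 414 [0.579 0.039 0.11 ] [[0.556, 0.014, 0.067], [0.607, 0.063, 0.114]]
bottle_large_c 0.85 [159.5, 161.1, 196.0, 190.8] 630 [0.654 0.374 0.084] [[0.633, 0.358, 0.009], [0.684, 0.404, 0.114]]
bottle_medium_c 0.72 [423.1, 170.0, 443.9, 186.0] 221 [ 0.638 -0.251  0.054] [[0.625, -0.269, 0.007], [0.656, -0.242, 0.075]]
bottle_small_c 0.65 [385.1, 176.5, 397.0, 192.4] 127 [ 0.629 -0.149  0.049] [[0.619, -0.164, 0.013], [0.642, -0.141, 0.06]]
crucible_c 0.54 [212.5, 181.0, 228.9, 195.9] 246 [0.631 0.285 0.016] [[0.608, 0.26, 0.0], [0.648, 0.3, 0.039]]
flask_c 0.89 [318.9, 148.3, 333.0, 175.6] 295 [0.68  0.01  0.042] [[0.664, -0.007, 0.027], [0.7, 
[... 1635 characters left out ...]
0.645, 0.302, 0.039]]
mat_left 0.94 [373.3, 220.4, 401.8, 246.4] 646 [0.468 0.178 0.007] [[0.432, 0.142, 0.003], [0.502, 0.213, 0.011]]
mat_mid 0.9 [351.7, 184.2, 380.6, 211.9] 635 [0.442 0.067 0.006] [[0.404, 0.026, 0.0], [0.479, 0.103, 0.01]]
mat_mid 0.42 [231.3, 142.5, 248.6, 167.7] 307 [ 0.641 -0.248  0.042] [[0.617, -0.315, 0.0], [0.655, -0.24, 0.075]]
mat_right 0.94 [327.0, 165.5, 358.9, 186.2] 524 [ 0.44  -0.044  0.007] [[0.4, -0.084, 0.0], [0.475, -0.01, 0.011]]
timer 0.96 [313.2, 135.3, 341.5, 155.5] 431 [ 0.412 -0.156  0.017] [[0.376, -0.204, 0.001], [0.441, -0.127, 0.022]]
tile 0.71 [397.6, 248.1, 438.8, 284.9] 965 [0.473 0.295 0.008] [[0.434, 0.255, 0.005], [0.512, 0.334, 0.012]]
```

View pics/top1.png

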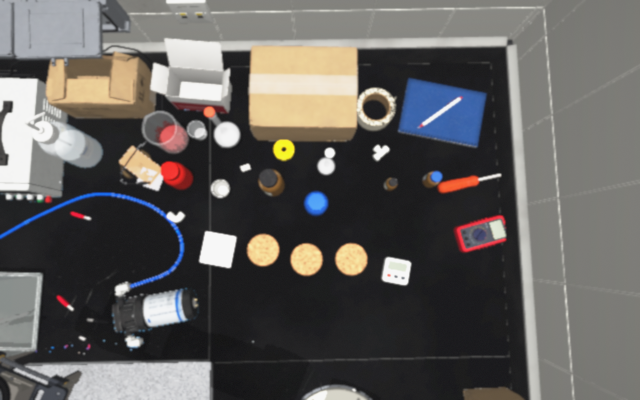

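View pics/side1.png

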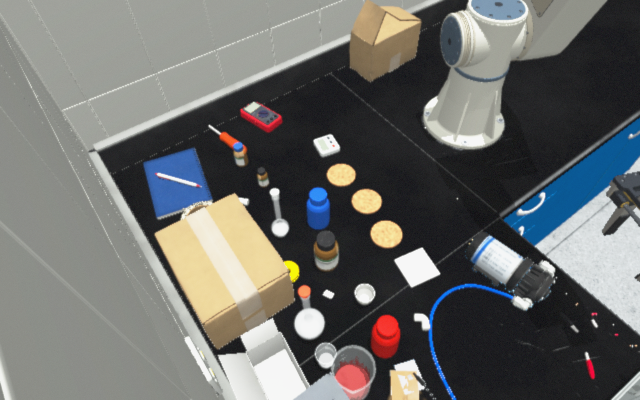

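Run:
```python
import cv2
a=cv2.imread('pics/top1.png')[140:295,140:460]; a=cv2.resize(a,None,fx=2.5,fy=2.5,interpolation=cv2.INTER_CUBIC); cv2.imwrite('pics/crop1.png',a)
```

```text
(no output)
```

View pics/crop1.png

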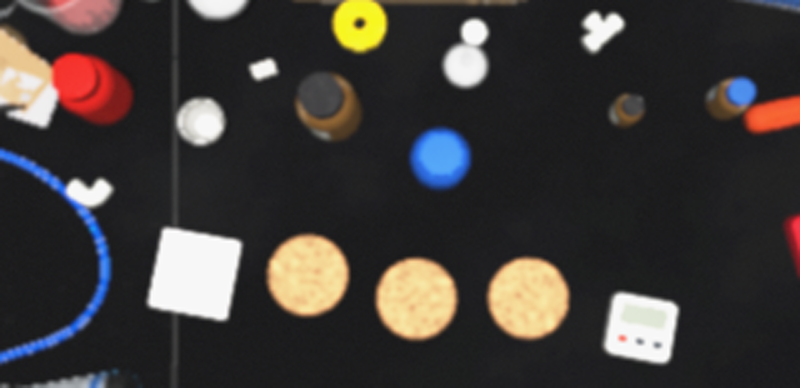

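Brown bottle at (271,182) is the large one. Its look-alikes are blue (316,203) and red (177,175). Small is at (391,184), medium (432,179), crucible (220,188), flask (326,160) and the white tile (218,250). The timer (396,271) is at the right end, so large goes to the right mat, medium to the middle and small to the left.

```bash
cat >> h.py <<'E'
from scipy.spatial.transform import Rotation
from scipy.optimize import least_squares
def down(a):
    s,c=np.sin(a),np.cos(a)
    return Rotation.from_matrix(np.array([[-s,c,0],[c,s,0],[0,0,-1.]])).as_quat()
def circ(p,r):  # fit centre of a disc of known radius to points on its top face / sides: edge points via hull
    h=cv2.convexHull(p.astype(np.float32))[:,0]
    return cv2.minEnclosingCircle(h)
E
python3 - <<'E'
from h import *
C={'L':(.637,.149,.112,.021),'S':(.63,-.151,.058,.0105),'M':(.639,-.252,.072,.013),'C':(.628,.281,.036,.022),'F':(.68,.012,.158,.01)}
T={'mr':(.442,-.047,.005),'mm':(.443,.066,.005),'ml':(.470,.178,.005),'tile':(.474,.293,.007)}
Ws=[]
for c in('top','side'):
    d=get_image(c);W=cloud(d).reshape(-1,3);W=W[~np.isnan(W[:,0])];Ws.append(W)
    for k,(x,y,h,r) in C.items():
        p=W[(np.hypot(W[:,0]-x,W[:,1]-y)<.04)&(abs(W[:,2]-h)<.008)][:,:2]
        if len(p)>3: (q,R)=circ(p,r); print(c,k,len(p),np.round(q,4),round(R,4),r,np.round((p.min(0)+p.max(0))/2,4))
    for l,(k,(x,y,h)) in zip(['mat_right','mat_mid','mat_left','tile'],T.items()):
        m=regions_of(l,c)[0]['region']; p=cloud(d)[m]; p=p[np.hypot(p[:,0]-x,p[:,1]-y)<.06]
        cv=cv2.minAreaRect(p[:,:2].astype(np.float32)); print(c,k,np.round(cv[0],4),np.round(cv[1],3),round(cv[2],1),'medz',np.round(np.median(p[:,2]),4),np.round(circ(p[:,:2],0)[0],4))
W=np.vstack(Ws)
for k,(x,y,h,r) in list(C.items())[:4]:
    zg={'L':.06,'M':.034,'S':.028,'C':.028}[k]
    for a in (0,45,90,135):
        e=np.array([np.cos(np.radians(a)),np.sin(np.radians(a))]);D=W[:,:2]-(x,y)
        u=abs(D@e);v=abs(D@[-e[1],e[0]])
        b=W[(u<.105)&(v<.048)&(W[:,2]>zg+.06)&(np.hypot(*D.T)>.035)]
        f=W[(u<.07)&(v<.018)&(W[:,2]>zg-.024)&(np.hypot(*D.T)>.034)]
        print(k,a,'body',len(b),np.round(b.max(0),3) if len(b) else '','fing',len(f),np.round(f.mean(0),3) if len(f) else '')
E
```

```text
top L 254 [0.6403 0.1513] 0.0215 0.021 [0.6395 0.1504]
top S 61 [ 0.6327 -0.1545] 0.0108 0.0105 [ 0.6321 -0.1543]
top M 97 [ 0.642  -0.2585] 0.0136 0.013 [ 0.6424 -0.2578]
top C 64 [0.6277 0.2805] 0.0226 0.022 [0.6279 0.2796]
top F 66 [0.6889 0.0048] 0.0108 0.01 [0.6879 0.0057]
top mr [ 0.4418 -0.0485] [0.077 0.077] 88.9 medz 0.0047 [ 0.4427 -0.0492]Traceback (most recent call last):
  File "<stdin>", line 11, in <module>
IndexError: list index out of range
```

Run:
```python
from h import *
C={'L':(.637,.149,.112,.021),'S':(.63,-.151,.058,.0105),'M':(.639,-.252,.072,.013),'C':(.628,.281,.036,.022),'F':(.68,.012,.158,.01)}
T={'mr':(.442,-.047,.005),'mm':(.443,.066,.005),'ml':(.470,.178,.005),'tile':(.474,.293,.007)}
Ws=[]
for c in('top','side'):
    d=get_image(c);W0=cloud(d);g=d['image'].astype(int).max(-1)>120
    W=W0.reshape(-1,3);ok=~np.isnan(W[:,0]);br=g.ravel()&ok
    for k,(x,y,h,r) in C.items():
        p=W[ok&(np.hypot(W[:,0]-x,W[:,1]-y)<.04)&(abs(W[:,2]-h)<.008)][:,:2]
        if c=='side' and len(p)>3: (q,R)=circ(p,r); print(c,k,len(p),np.round(q,4),round(R,4),r,np.round((p.min(0)+p.max(0))/2,4))
    for k,(x,y,h) in T.items():
        p=W[br&(np.hypot(W[:,0]-x,W[:,1]-y)<.0595)&(W[:,2]<.02)]
        cv=cv2.minAreaRect(p[:,:2].astype(np.float32)); print(c,k,np.round(cv[0],4),np.round(cv[1],3),round(cv[2],1),'medz',np.round(np.median(p[:,2]),4),np.round(circ(p[:,:2],0)[0],4),np.round(p[:,:2].mean(0),4))
    Ws.append(W[ok])
W=np.vstack(Ws)
for k,(x,y,h,r) in list(C.items())[:4]:
    zg={'L':.06,'M':.034,'S':.028,'C':.028}[k]
    for a in (0,45,90,135):
        e=np.array([np.cos(np.radians(a)),np.sin(np.radians(a))]);D=W[:,:2]-(x,y)
        u=abs(D@e);v=abs(D@[-e[1],e[0]])
        b=W[(u<.105)&(v<.048)&(W[:,2]>zg+.06)&(np.hypot(*D.T)>.035)]
        f=W[(u<.07)&(v<.018)&(W[:,2]>zg-.024)&(np.hypot(*D.T)>.034)]
        print(k,a,'body',len(b),np.round(b.max(0),3) if len(b) else '','fing',len(f),np.round(f.mean(0),3) if len(f) else '')
```

```text
top mr [ 0.4418 -0.0491] [0.083 0.082] 88.9 medz 0.0045 [ 0.4422 -0.049 ] [ 0.4424 -0.0484]
top mm [0.444 0.067] [0.083 0.082] 89.0 medz 0.0044 [0.4444 0.0666] [0.4442 0.0666]
top ml [0.4706 0.1774] [0.083 0.08 ] 88.9 medz 0.0046 [0.4705 0.178 ] [0.4704 0.1775]
top tile [0.4744 0.2951] [0.087 0.085] 78.7 medz 0.0067 [0.4742 0.2944] [0.4741 0.2934]
side L 267 [0.6371 0.1524] 0.0219 0.021 [0.6382 0.1529]
side S 53 [ 0.6292 -0.1535] 0.0116 0.0105 [ 0.6293 -0.1536]
side M 70 [ 0.6392 -0.2579] 0.0145 0.013 [ 0.6391 -0.2572]
side C 117 [0.6246 0.281 ] 0.0227 0.022 [0.6246 0.282 ]
side F 59 [0.6736 0.0029] 0.0118 0.01 [0.6735 0.0029]
side mr [ 0.4381 -0.0493] [0.083 0.079] 52.4 medz 0.0066 [ 0.436 -0.05 ] [ 0.4402 -0.0476]
side mm [0.4406 0.0656] [0.084 0.081] 58.1 medz 0.0066 [0.4398 0.0654] [0.4421 0.0675]
side ml [0.4673 0.1764] [0.082 0.081] 31.5 medz 0.0064 [0.4664 0.1758] [0.4686 0.1785]
side tile [0.4684 0.2911] [0.087 0.086] 78.6 medz 0.0084 [0.4708 0.2924] [0.4727 0.2947]
L 0 body 0  fing 0 
L 45 body 0  fing 0 
L 90 body 0  fing 0 
L 135 body 0  fing 0 
S 0 body 0  fing 39 [ 0.63  -0.15   0.005]
S 45 body 0  fing 39 [ 0.637 -0.144  0.005]
S 90 body 0  fing 21 [ 0.63  -0.168  0.005]
S 135 body 0  fing 39 [ 0.622 -0.14   0.005]
M 0 body 0  fing 0 
M 45 body 0  fing 67 [ 0.616 -0.289  0.023]
M 90 body 0  fing 114 [ 0.63  -0.307  0.026]
M 135 body 0  fing 0 
C 0 body 0  fing 37 [0.628 0.281 0.005]
C 45 body 220 [0.679 0.387 0.115] fing 44 [0.641 0.293 0.005]
C 90 body 337 [0.676 0.386 0.115] fing 38 [0.626 0.274 0.005]
C 135 body 0  fing 37 [0.618 0.291 0.005]
```

```bash
cat >> h.py <<'E'
OBJ={'L':((.6385,.1518),.050,1.0,25),'S':((.6308,-.154),.027,.65,10),'M':((.6407,-.258),.033,.7,12),'C':((.626,.281),.028,.8,8)}
TGT={'L':((.4412,-.0483),.005),'S':((.4694,.178),.005),'M':((.4431,.067),.005),'C':((.4735,.294),.007)}
Q=down(0)
def pick(k,up=.15,xy=None):
    (p,zg,op,F)=OBJ[k]; x,y=xy or p; z=zg-.0187
    command_gripper(op); move_to([x,y,z+up],Q)
    print('contact down',move_straight([x,y,z],Q,.1,contact_N=6))
    command_gripper(0,F); s=read_state(); print(k,'width mm',s['grip_width']*92,s['grip_force'],s['ee_pos'],s['clock'])
    move_straight([x,y,z+up],Q,.15)
    s=read_state();print('lifted',s['grip_width']*92,s['grip_force'],s['wrist_force'])
def place(k,up=.15,via=None,xy=None,z0=0):
    (p,zg,op,F)=OBJ[k]; (t,h)=TGT[k]; x,y=xy or t; z=zg-.0187+h
    for v in via or []: move_straight([*v,z+up],Q,.25)
    move_straight([x,y,z+up],Q,.25)
    move_straight([x,y,z+.004],Q,.12)
    c=move_straight([x,y,z-.003],Q,.01,contact_N=3)
    s=read_state();print('contact',c,s['ee_pos'],'nominal',z)
    wait(.2); command_gripper(op); wait(.2)
    move_straight([x,y,z+up],Q,.15); print('t',read_state()['clock'])
E
python3 - <<'E'
from h import *
move_straight([.2454,.5743,.26],None,.15)
pick('L',.16)
d=get_image('side');save(d['image'],'side2.png')
E
```

```text
contact down False
L width mm 55.94463965638556 24.888645380269736 [0.63832903 0.15180321 0.03139305] 6.4833
lifted 56.02594568508768 24.830069268937223 [-0.39286401  0.49536403 -4.1541181 ]
```

View pics/side2.png

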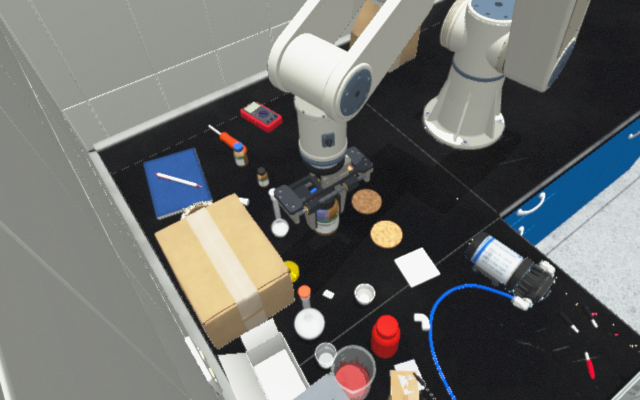

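The bottle is held upright at (325,210) in the side view, the flask stands undisturbed at (280,228), and the gripper's long side lies along x as planned.

Run:
```python
from h import *
place('L',.16,via=[(.46,.15)])
move_to([.55,-.154,.25],Q)
for c in('top','side'):
    d=get_image(c);W=cloud(d).reshape(-1,3);g=d['image'].astype(int).max(-1).ravel()
    save(d['image'],c+'3.png')
    p=W[(np.hypot(W[:,0]-.441,W[:,1]+.048)<.05)&(abs(W[:,2]-.117)<.008)][:,:2]
    print(c,len(p),circ(p,0) if len(p)>3 else '')
```

```text
contact True [ 0.44142019 -0.04836035  0.03633238] nominal 0.0363
t 13.8
top 265 ((0.4444997012615204, -0.04906216636300087), 0.021129049360752106)
side 186 ((0.44135183095932007, -0.046846598386764526), 0.02281806617975235)
```

```bash
sed -i "s/TGT={.*/TGT={'L':((.4397,-.0483),.005),'S':((.4679,.178),.005),'M':((.4416,.067),.005),'C':((.472,.294),.007)}/" h.py
python3 - <<'E'
from h import *
pick('S',.16)
s=read_state()
if 22<s['grip_width']*92<32:
    place('S',.22,via=[(.45,-.154)])
    pick('M',.16)
E
```

```text
contact down False
S width mm 27.142839870972953 9.999990737414919 [ 0.63086193 -0.15401292  0.0083508 ] 18.0833
lifted 27.101297013613504 9.99997920007445 [ 0.47581246  0.4345811  -0.04004002]
contact True [0.46816745 0.17806609 0.01309867] nominal 0.0133
t 26.7917
contact down False
M width mm 34.160840157682095 12.000079439749243 [ 0.64068437 -0.25798889  0.01437434] 31.1083
lifted 34.32032715078807 11.999960540706525 [ 0.05394662 -0.08739594 -1.26882056]
```

Run:
```python
from h import *
place('M',.2,via=[(.5,-.2)])
move_straight([.5,.2,.25],Q,.25)
pick('C',.15)
d=get_image('side');save(d['image'],'side4.png')
```

```text
contact True [0.44173168 0.06703453 0.01917302] nominal 0.0193
t 39.1083
contact down False
C width mm 42.21957299968315 7.9999748417321825 [0.62606334 0.2810072  0.0093693 ] 43.15
lifted 42.280230255671576 7.9999696848972235 [-0.12385158 -0.02499807 -1.57938625]
```

View pics/side4.png

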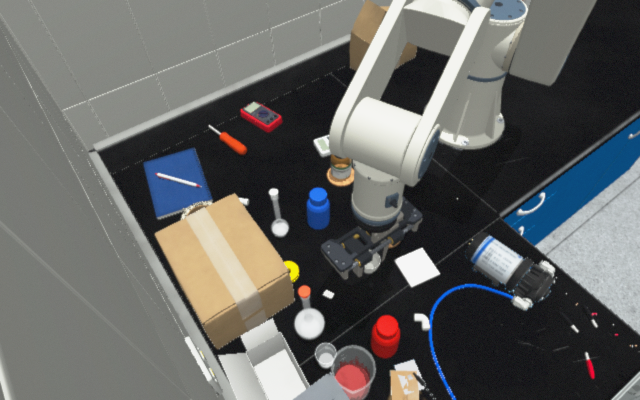

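The crucible is held between the fingers at (373,265). The large bottle stands on its mat at (341,170), and nothing else was disturbed.

Run:
```python
from h import *
place('C',.15)
move_straight([.472,.294,.3],Q,.2); move_to([.3,.5,.3],down(np.arctan2(.5,.3)))
G={'L':((.441,-.048),.117),'S':((.468,.178),.063),'M':((.4416,.067),.077),'C':((.472,.294),.043),'F':((.681,.004),.158)}
for c in('top','side'):
    d=get_image(c);W=cloud(d).reshape(-1,3);save(d['image'],c+'5.png')
    for k,((x,y),z) in G.items():
        p=W[(np.hypot(W[:,0]-x,W[:,1]-y)<.04)&(abs(W[:,2]-z)<.008)][:,:2]
        print(c,k,len(p),[np.round(v,4) for v in circ(p,0)] if len(p)>3 else '')
a=cv2.imread('pics/top5.png')[140:295,140:460]; b=cv2.imread('pics/side5.png')[120:320,220:460]
a=cv2.resize(a,(600,290)); b=cv2.resize(b,(360,300))
cv2.imwrite('pics/fin.png',np.vstack([a,np.pad(b,((0,0),(0,240),(0,0)))]))
```

```text
contact True [0.47241001 0.29422227 0.01601137] nominal 0.0163
t 49.1667
top L 266 [array([ 0.4443, -0.0487]), np.float64(0.0212)]
top S 64 [array([0.4699, 0.1776]), np.float64(0.0107)]
top M 97 [array([0.4434, 0.0658]), np.float64(0.0131)]
top C 69 [array([0.4743, 0.2931]), np.float64(0.0222)]
top F 64 [array([0.6784, 0.003 ]), np.float64(0.0101)]
side L 186 [array([ 0.4417, -0.0469]), np.float64(0.0224)]
side S 64 [array([0.467 , 0.1794]), np.float64(0.0107)]
side M 81 [array([0.4398, 0.0666]), np.float64(0.014)]
side C 111 [array([0.4708, 0.2948]), np.float64(0.0231)]
side F 60 [array([0.6747, 0.0039]), np.float64(0.0116)]
```

View pics/fin.png

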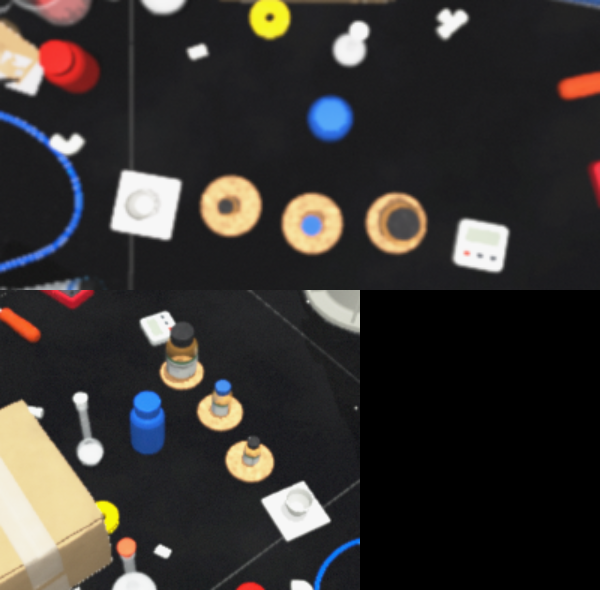

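The four pieces look centred. The flask's stopper reads slightly differently in the top view, so I'll compare it directly.

Run:
```python
import cv2,numpy as np
r=[]
for c,(y,x) in {'top':(135,300),'side':(180,255)}.items():
    i=[cv2.resize(cv2.imread(f'pics/{c}{n}.png')[y:y+60,x:x+50],None,fx=5,fy=5,interpolation=cv2.INTER_CUBIC) for n in (1,3,5)]
    r.append(np.hstack(i))
cv2.imwrite('pics/fl.png',np.vstack(r))
```

```text
(no output)
```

View pics/fl.png

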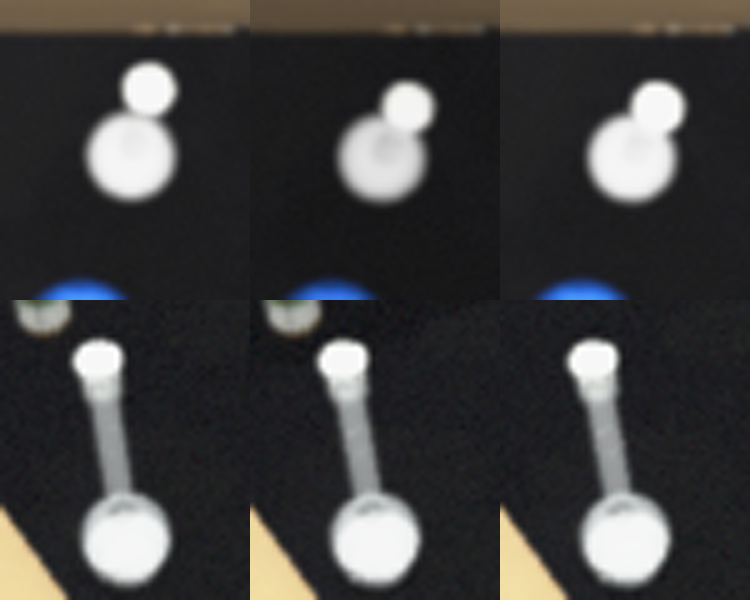

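Run:
```python
from h import *
wait(.5)
D={c:get_image(c) for c in('top','side')}
def cen(im,box,s):  # white blob centroid via matching of expected bright pixels
    x0,y0,x1,y1=box; m=im[y0:y1,x0:x1].min(-1)>s; v,u=np.nonzero(m); return np.array([u.mean()+x0,v.mean()+y0])
def proj(d,X): p=d['K']@(d['R']@X+d['t']); return p[:2]/p[2]
# stopper px (from crops) in early and late pictures, bulb px
obs={'top':{'early':(329.8,153),'late':(331.6,156.4),'bulb':(326.2,166.4)},'side':{'early':(274.6,191.8),'late':(273.7,191.8),'bulb':(280.2,228)}}
f=lambda q,key:np.concatenate([proj(D[c],q)-obs[c][key] for c in D])
for key in('bulb','early','late'):
    r=least_squares(f,[.68,.01,.1],args=(key,)); print(key,np.round(r.x,4),'res px',np.round(r.fun,2))
for n in('top','side'): save(D[n]['image'],n+'6.png'); a=cv2.imread(f'pics/{n}5.png').astype(int);b=cv2.imread(f'pics/{n}6.png').astype(int); print(n,'max change near flask',abs(a-b)[140:235,260:340].max())
for X in([.68,.004,.02],[.68,.004,.155]): print([np.round(proj(D[c],np.array(X)),1) for c in D])
```

```text
bulb [0.6793 0.0113 0.0217] res px [-0.4   0.53 -0.64 -0.08]
early [0.6793 0.0094 0.1673] res px [-1.18  1.59 -1.97 -0.28]
late [0.6758 0.0034 0.1579] res px [-0.42  0.57 -0.71 -0.1 ]
top max change near flask 5
side max change near flask 13
[array([328.6, 166.7]), array([277.8, 226.5])]
[array([330.8, 155.4]), array([271.7, 193.5])]
```

Run:
```python
from h import *
for c in('top','side'):
    d=get_image(c);W=cloud(d).reshape(-1,3);W=W[np.hypot(W[:,0]-.68,W[:,1]-.008)<.035]
    for lo,hi in((.015,.05),(.06,.135),(.135,.17)):
        p=W[(W[:,2]>lo)&(W[:,2]<hi)]
        if len(p)<6: continue
        print(c,lo,len(p),np.round(np.median(p,0),4),np.round(circ(p[:,:2],0)[0],4))
        if lo<.05:
            r=least_squares(lambda q:np.linalg.norm(p-q,axis=1)-.0225,[.68,.01,.023],loss='soft_l1',f_scale=.002);print(' sphere',np.round(r.x,4))
move_to([.52,.01,.33],Q)
d=get_image('wrist');save(d['image'],'w1.png');print(read_state()['clock'])
p=d['K']@(d['R']@np.array([.678,.006,.09])+d['t']);print(p/p[2], 'cam',-d['R'].T@d['t'])
for z in(.02,.155):
    p=d['K']@(d['R']@np.array([.678,.006,z])+d['t']);print(p/p[2])
```

```text
top 0.015 188 [0.6752 0.014  0.0364] [0.6819 0.0097]
 sphere [0.6821 0.0094 0.0225]
top 0.06 26 [0.6747 0.009  0.0911] [0.6764 0.0075]
top 0.135 72 [0.6779 0.0037 0.1569] [0.6782 0.0029]
side 0.015 223 [0.684  0.0203 0.0367] [0.6791 0.012 ]
 sphere [0.6778 0.0099 0.024 ]
side 0.06 112 [0.6785 0.0118 0.0986] [0.6771 0.0088]
side 0.135 93 [0.6772 0.008  0.1575] [0.6757 0.004 ]
53.8167
[447.49033805 166.57571502   1.        ] cam [0.52008874 0.09365565 0.50027129]
[429.59080129 156.16505653   1.        ]
[470.14273904 179.75071579   1.        ]
```

View pics/w1.png

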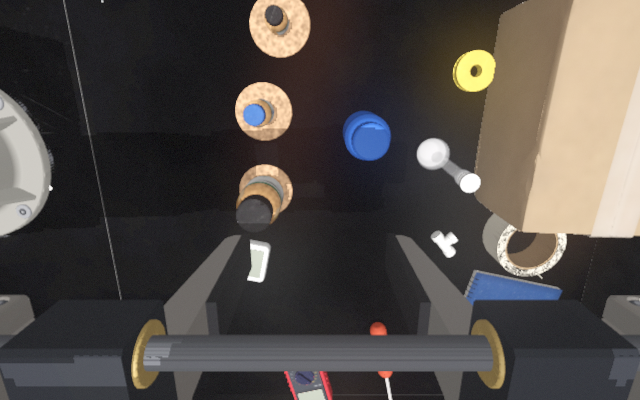

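The top, side and wrist views agree. All bottles are centred within about 2 mm. The flask is upright to within about 2–3°, with its bulb still at (0.680, 0.010) and clear of everything the arm did. In the wrist view the bulb is at (432,153) and the stopper at (470,182).

```bash
python3 -c "
from cell import *
print(hand_in())"
```

```text
the job is handed in; nothing more can be done
None
```

The job is handed in: the large, medium and small bottles stand on the right, middle and left mats and the crucible on the tile, all upright and within about 2 mm of centre; the flask's bulb stayed put, though its neck now leans about 2–3° and its stopper shifted up to 1 cm in the top view early in the run, cause unknown.

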